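# Raise the track barrier and feed the tin

## Robot

A 6-joint arm with a two-finger parallel gripper is mounted at the origin on the work surface; the furniture and walls round the work are solid. World frame = base frame: x ahead of the robot, y to its left, z up, the work surface at z = 0. Lengths are in m, angles in rad, forces in N, time in s.
With the tool pointing down it reaches from about 0.35 to 0.85 m from the base axis. Payload 8.1 kg.
Tool frame: the origin (TCP) lies midway between the tips of the shut fingers; the grasp point (between the pads) lies 19 mm behind it (env.tcp_to_grasp is the distance from the TCP to the grasp point, in m); z points along the fingers, y is the line along which they close (so a half turn about z gives the same grasp; the last joint's range is limited). The gripper opens to 93 mm and grips with 3 to 60 N. Pads are 15 mm wide; open, the fingers measure 128 mm over their backs; the gripper's body (75 mm by 188 mm) begins 65 mm behind the grasp point.
Start: joints at [1.172, 0.13, 1.488, -0, 1.523, -0.085], TCP at [0.185, 0.571, 0.219] pointing down, gripper open.
Joint ranges: [-2.96, 2.96], [-0.89, 2.26], [0.02, 2.5], [-1.34, 4.48], [0, 2.73], [-2.66, 2.66]. Speed limits (rad/s): [2.39, 2.39, 2.79, 3.14, 3.14, 3.14].

## Interface

Orientations are given as a 3x3 rotation matrix whose columns are the frame's x, y, z axes.
In Python, from plant import env, optics, job gives the robot as it stands.
- The arm moves only by the tool jog_arm, never from a script. Its arguments are lists of equal length, an entry for each row: "delta_pos": the shift along the world's x, y, z in m, a list of three; "turn": the turn, a rotation vector about the world's x, y, z in degrees, a list of three; "jaw": the finger opening in m, from 0 to 0.093. A call has exactly 8 rows; each row is the pose to reach, as a shift and turn from the pose commanded when the call began; what a row does not reach only later rows make up. A row lasts 1/12 s, in which the tool goes at most 41.7 mm and 7.16 degrees, less where a joint would pass 70% of its speed; a pose out of reach is approached as far as the arm can. A call with a gripper value outside its range is refused whole. The fingers move at their own pace and stop on an object; the grip force is fixed at half the most. Time passes only in rows, so rows that repeat a pose let the fingers close, or fill a call up. It gives the time, the measured TCP pose, the force, the opening and the grip force at its end, in the units of the state.
- env.sense(): the state, without advancing time (a new reading comes with each control period).
- optics.capture(name): name is "scene" or "top" or "wrist"; returns (picture, depth): 480x640x3 uint8, red, green, blue; 480x640 float32, m along the optical axis (not along the pixel's ray), 0 where there is no reading.
- optics.calibration(name): a dict with "fx", "fy", "cx", "cy" (pixels), "rvec" (rotation vector, rad) and "tvec" (3), from world to camera coordinates, as OpenCV has them. Camera axes: x right, y down, z forward; pixel columns grow to the right and rows downward; lengths in m; the calibration is good to about 2 mm. A picture is of the moment at which its call begins: read the wrist's pose just before it. calibration takes no time and is no camera call; for the wrist camera it gives the pose at the moment of the call.
- job.hand_in(): hands the job in; it is judged then, once.
The state is a dict: "clock": time; "joints": joint angles; "qd": joint speeds; "effort": joint torques, N m; "tcp_pos": TCP position; "tool_rot": TCP orientation; "contact_force": force on the tool from outside, world axes, zero at the start; "moment": the same for the moment, N m; "gripper_width": finger opening in m; "finger_force": force on a finger pad.
Only numpy, scipy, OpenCV 4.12 (cv2) and the standard library are available. Lean on these libraries where they do the work, as an engineer would, in place of code of your own. Each camera call takes 0.05 s, during which the arm holds its last target. There are 200 camera calls.

## Task

With the fingertips only, push the red-and-white counterweighted barrier arm up past its balance point so that it stays raised by itself. Then push the round grey tin along the track, through the open gate, fully home against the yellow end stop. Pick nothing up: the tin stays standing on the track all the way, and the other things on the bench are left where they are.

Things in the scene. Friction and masses are not known exactly. Their poses are not given: they have to be found in the camera images.
- gate: fixed grey feed track, plate 8 mm thick, gate x -140 to +125 mm, 120 mm wide. Origin: on the bench (z = 0), on the lane's centre line below the barrier bar. +x runs along the lane away from the robot, +y left, towards the bar's free end. Steel rails 76 mm apart inside, tops 22 mm above the bench; the lane is open at its near end
- barrier (a joint): angle of the barrier bar about its hinge: 0 = lowered, bar level and pointing to the gate's +y; 1.5 = raised upright on its stop. Balance point about 0.75 (0.70 to 0.80): below it the bar falls back, above it the bar rises on by itself, damped (about 1 s), and stays. To start it takes about 1.5 N upwards near the free end or 4.5 N on the counterweight towards gate -y
- bar_hinge (a point): hinge of the barrier bar, at gate (0, -140, 60) mm, its axis along the gate's x. Its blue bracket is 50 mm wide in x over the pin ends, 34 mm in y and 83 mm high
- bar_lift (a point): point on the axis of the red-and-white bar, 250 mm from the hinge, a place to push up from below; moves with the bar. Lowered: gate (0, +110, 60) mm. The bar is a round rod 16 mm in diameter, 280 mm from hinge to free end (rubber end cap 19 mm in diameter). To the left, beyond the free end and the bench's edge, stands a dark, higher side bench
- bar_weight (a point): centre of the dark steel counterweight, an upright cylinder 52 mm in diameter and 36 mm high on its stem, 91 mm above the hinge when the bar is lowered (151 mm above the bench); it moves with the bar, towards the gate's -y and down as the bar rises
- bar_rest (a point): top middle of the blue forked rest in which the lowered bar lies: gate (0, +75, 68) mm; the rest is 29 mm in x, 14 mm in y. The cross foot under it (70 mm in x, 8 mm thick) ends at gate y = +95 mm: the bar's last 45 mm reach out over bare bench
- tin_home (a point): where the centre of the tin's underside is when the tin touches the end stop: on the track plate (8 mm above the bench), gate (73.5, 0) mm. The yellow end stop stands across the lane, its face at gate x = +105 mm, its top 42 mm above the bench
- tin: loose round grey tin, 63 mm in diameter, 60 mm high, 0.18 kg, standing on the track on the robot's side of the bar, between the rails. Origin: centre of its underside. Its top (68 mm above the bench) is too high to pass under the lowered bar
- vee_black: bystander: black steel vee block, 50 x 60 x 34 mm, origin at the centre of its underside
- coil: bystander: bobbin of copper wire, 44 mm in diameter, 30 mm high, origin at the centre of its underside
- relay: bystander: black relay, 30 x 30 x 45 mm, origin at the centre of its underside
Mind the look-alikes: they are no part of the job. Leave any green look-alike of the tin alone.

How it is judged:
On the way, in this order (a step that is already met when the one before it is completed fails the run):
1. the barrier is raised past its balance point and stays up, the tin still in front of it (value of joint barrier above 1.3 rad and x of tin in the frame of gate below 0 m), for 0.3 s.
2. the tin stands home against the end stop (x of tin in the frame of gate above 0.0635 m), for 0.2 s.
At the end, for the whole second after the job is handed in: the barrier stands raised on its own (joint above 1.3), and the tin stands upright at rest on the track between the rails, within 10 mm of touching the end stop (value of joint barrier above 1.3 rad and x of tin in the frame of gate between 0.0635 and 0.0835 m and y of tin in the frame of gate between -0.015 and 0.015 m and angle between tin's own z axis and vertical below 0.08 rad and height (world z) of tin below 0.014 m and linear speed of tin below 0.01 m/s).
It fails at once if the tin is lifted off the track (more than 10 mm) (height (world z) of tin above 0.018 m).
It fails at once if the tin is tipped (more than 0.3 rad) (angle between tin's own z axis and vertical above 0.3 rad).
It fails at once if the tin passes the barrier while the bar is not raised (x of tin in the frame of gate above 0 m and value of joint barrier below 1 rad).
It fails at once if a bystander is moved more than 20 mm (distance of any of vee_black, coil, relay from where it was at the start of the episode above 0.02 m).
It also fails if it takes over 48 s, if anything falls off the work surface, if the arm or the gripper's body presses on something with over 40 N, if the wrist force passes 120 N, or if a joint passes its speed limit or range.

## Working session

There is one attempt and no reset: what is moved stays moved. The work goes in short steps, Python scripts to look and compute and a tool call to move; the robot and the scene stay as the last step left them, time stands still between calls to the robot, and variables do not carry over. Pictures are saved under pics/ and viewed, at most 10 in all, crops included, and the job is handed in when it is done.

Besides the shell and the picture viewer there is one more tool, called after ">>>" by a JSON object that holds its "api" and its "payload". jog_arm: Moves the arm, as the interface text tells. Its arguments: {"type":"object","properties":{"delta_pos":{"type":"array"},"turn":{"type":"array"},"jaw":{"type":"array"}},"required":["delta_pos","turn","jaw"]}

```bash
ls; mkdir -p pics
cat > h.py <<'E'
import numpy as np, cv2
from plant import env, optics, job
def cloud(n):
    pic,d=optics.capture(n); c=optics.calibration(n)
    R,_=cv2.Rodrigues(np.array(c['rvec'],float)); t=np.array(c['tvec'],float).reshape(3)
    v,u=np.mgrid[0:480,0:640]
    P=np.stack([(u-c['cx'])/c['fx']*d,(v-c['cy'])/c['fy']*d,d],-1)
    W=(P-t)@R
    W[d==0]=np.nan
    return pic,W
def save(n,p): cv2.imwrite('pics/'+n+'.png',cv2.cvtColor(p,cv2.COLOR_RGB2BGR))
E
python3 - <<'E'
from h import *
for n in('scene','top'):
    p,W=cloud(n); save(n+'0',p); np.savez('pics/'+n,p=p,W=W)
s=env.sense(); print(s['clock'],s['tcp_pos'],s['tool_rot'])
E
```

```text
pics
0.1 [0.18497936 0.5702574  0.21773563] [[-9.51179609e-01  3.08637238e-01 -6.37391556e-04]
 [ 3.08637858e-01  9.51178485e-01 -1.47050967e-03]
 [ 1.52419093e-04 -1.59544198e-03 -9.99998716e-01]]
```

View pics/scene0.png

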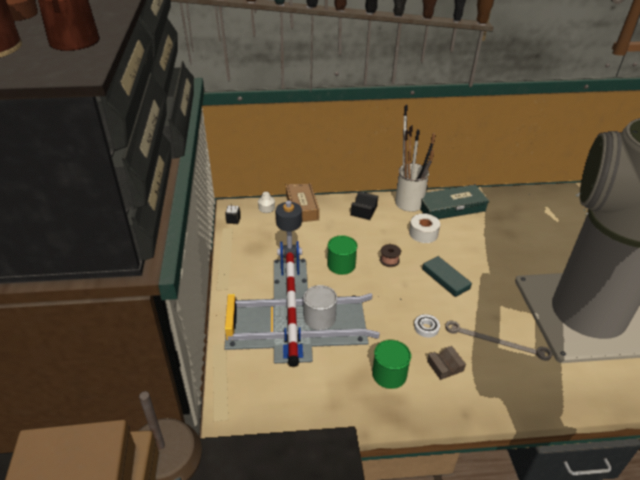

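View pics/top0.png

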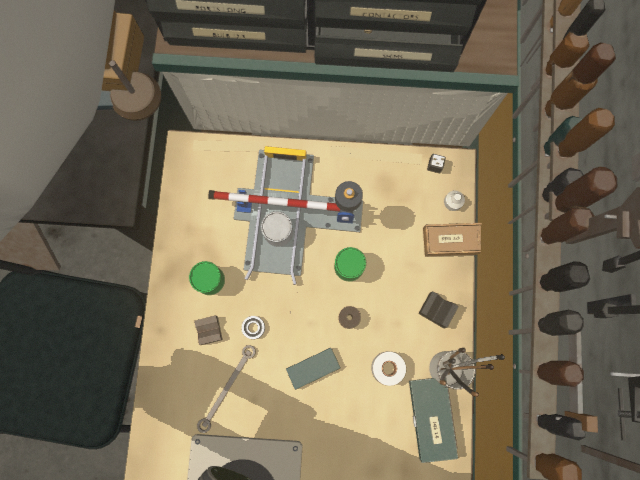

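The top view shows the grey tin at (277,227), two green look-alikes at (207,278) and (350,263), which I'll leave alone, the bar from (212,195) to its hinge at about (345,208), the counterweight at (348,193) and the yellow stop at (285,153). The scene view shows the same tin at (319,308). Next I measure.

Run:
```python
from h import *
C={}
for n in('scene','top'):
    z=np.load(f'pics/{n}.npz'); p,W=z['p'],z['W']
    hsv=cv2.cvtColor(p,cv2.COLOR_RGB2HSV); H,S,V=[hsv[...,i].astype(int) for i in range(3)]
    box=np.zeros((480,640),bool)
    if n=='top': box[130:300,190:380]=1
    else: box[190:380,215:400]=1
    f=lambda m:W[m&box&np.isfinite(W[...,2])]
    red=f(((H<8)|(H>172))&(S>150)&(V>80)); red=red[(red[:,2]>.04)&(red[:,2]<.09)]
    yel=f((H>20)&(H<32)&(S>180)&(V>120)); yel=yel[(yel[:,2]>.02)&(yel[:,2]<.06)]
    grn=f((H>50)&(H<75)&(S>150))
    for nm,q in(('red',red),('yel',yel)):
        c=np.median(q,0); l=cv2.fitLine(q[:,:2].astype(np.float32),cv2.DIST_HUBER,0,.01,.01).ravel()
        print(n,nm,len(q),q.mean(0).round(4),q.min(0).round(4),q.max(0).round(4),'dir deg',np.degrees(np.arctan2(l[1],l[0])).round(2), l[2:].round(4))
    # tin top: grey at z .06-.075
    g=f((S<60)&(V>90)); g=g[(g[:,2]>.062)&(g[:,2]<.074)]
    x=W[227,277] if n=='top' else W[295,319]
    g=g[np.linalg.norm(g[:,:2]-x[:2],axis=1)<.045]
    print('tin',len(g),x,g.mean(0).round(4),g.min(0).round(4),g.max(0).round(4), cv2.minEnclosingCircle(g[:,:2].astype(np.float32)))
    w=W[box&(W[...,2]>.125)&(W[...,2]<.175)]; print('weight',len(w),w.mean(0),w.min(0),w.max(0))
    b=W[box&(H>100)&(H<130)&(S>120)]; print('blue',len(b),b.min(0),b.max(0))
z=np.load('pics/top.npz')['W']
for nm,(u,v) in dict(barend=(212,195),greenL=(207,278),greenR=(350,263),coil=(349,317),vee=(208,328),sidebench=(100,180),chair=(70,350),edge=(165,220)).items(): print(nm,z[v,u])
```

```text
scene red 364 [ 0.5792 -0.0087  0.0668] [ 0.5666 -0.1533  0.0629] [0.5892 0.106  0.071 ] dir deg 88.19 [ 0.5786 -0.0346]
scene yel 198 [ 0.6931 -0.0243  0.0417] [ 0.6868 -0.0716  0.0353] [0.6991 0.0154 0.0453] dir deg 88.28 [ 0.6931 -0.0243]
tin 640 [ 0.52539986 -0.03542439  0.06281844] [ 0.5251 -0.0275  0.0647] [ 0.4943 -0.0593  0.062 ] [0.5703 0.0044 0.0713] ((0.5333598852157593, -0.028205297887325287), 0.039218202233314514)
weight 636 [ 0.57402483 -0.15278135  0.15936049] [ 0.54867501 -0.18904935  0.13222774] [ 0.59917042 -0.13756138  0.17484003]
blue 240 [nan nan nan] [nan nan nan]
top red 395 [ 0.5767 -0.0193  0.0676] [ 0.5664 -0.1514  0.0602] [0.5884 0.1036 0.0756] dir deg 87.71 [ 0.5767 -0.0193]
top yel 217 [ 0.6919 -0.0302  0.0427] [ 0.6843 -0.0716  0.0366] [0.6999 0.0117 0.0474] dir deg 86.96 [ 0.6916 -0.0369]
tin 648 [ 0.52252142 -0.02917941  0.06588318] [ 0.5242 -0.0274  0.0657] [ 0.4928 -0.0578  0.062 ] [0.5553 0.0036 0.0728] ((0.5238189697265625, -0.027093693614006042), 0.032146237790584564)
weight 607 [ 0.56795128 -0.16544615  0.16631694] [ 0.5457526  -0.19132761  0.13330337] [ 0.59790928 -0.14036647  0.17475511]
blue 80 [ 0.5531486  -0.17134637  0.00804277] [0.59359812 0.06378331 0.08660519]
barend [0.57916956 0.10703179 0.07029003]
greenL [0.41224931 0.10285362 0.05420606]
greenR [ 0.46027823 -0.17992169  0.05772358]
coil [ 0.35684281 -0.1862835   0.00225889]
vee [0.31555621 0.09795058 0.01573552]
sidebench [0.59084889 0.33028017 0.08855228]
chair [ 0.24794609  0.50224108 -0.30511641]
edge [5.36091842e-01 2.15564684e-01 2.49385995e-04]
```

Gate origin comes out near world (0.577, -0.026) with yaw about -2°. The tin is at gate x ≈ -53 mm. The counterweight centre is near (0.572, -0.166, 0.151). I'll push the counterweight towards gate -y with the shut fingers, closing axis along the lane.

>>> {"api": "jog_arm", "payload": {"delta_pos": [[0.019,-0.033,0.01],[0.038,-0.066,0.02],[0.057,-0.1,0.03],[0.076,-0.133,0.04],[0.095,-0.166,0.045],[0.115,-0.2,0.045],[0.135,-0.233,0.045],[0.155,-0.268,0.045]], "turn": [[0,0,-6],[0,0,-12],[0,0,-18],[0,0,-24],[0,0,-30],[0,0,-36],[0,0,-42],[0,0,-48]], "jaw": [0,0,0,0,0,0,0,0]}}

```text
clock: 0.77
tcp_pos: [0.3405, 0.3011, 0.2635]
tool_rot: [[-0.403, 0.915, 0.0], [0.915, 0.403, 0.0], [0.0, 0.0, -1.0]]
contact_force: [0.8, 0.4, -0.1]
gripper_width: 0.0443
finger_force: 0.0
```

>>> {"api": "jog_arm", "payload": {"delta_pos": [[0.019,-0.033,0],[0.038,-0.066,0],[0.057,-0.1,0],[0.076,-0.133,0],[0.095,-0.166,0],[0.115,-0.2,0],[0.135,-0.233,0],[0.155,-0.268,0]], "turn": [[0,0,-4],[0,0,-8],[0,0,-12],[0,0,-16],[0,0,-20],[0,0,-23],[0,0,-26],[0,0,-26]], "jaw": [0,0,0,0,0,0,0,0]}}

```text
clock: 1.43
tcp_pos: [0.4956, 0.033, 0.2634]
tool_rot: [[0.038, 0.999, -0.0], [0.999, -0.038, 0.0], [0.0, -0.0, -1.0]]
contact_force: [1.7, 0.2, 0.2]
gripper_width: 0.001
finger_force: 0.0
```

>>> {"api": "jog_arm", "payload": {"delta_pos": [[0.019,-0.033,0],[0.038,-0.066,0],[0.057,-0.1,0],[0.078,-0.135,0],[0.078,-0.135,-0.035],[0.078,-0.135,-0.07],[0.078,-0.135,-0.1],[0.078,-0.135,-0.123]], "turn": [[0,0,0],[0,0,0],[0,0,0],[0,0,0],[0,0,0],[0,0,0],[0,0,0],[0,0,0]], "jaw": [0,0,0,0,0,0,0,0]}}

```text
clock: 2.1
tcp_pos: [0.5715, -0.1003, 0.1367]
tool_rot: [[0.035, 0.999, -0.004], [0.999, -0.035, 0.001], [0.001, -0.004, -1.0]]
contact_force: [0.1, -0.6, -0.5]
gripper_width: 0.0003
finger_force: 0.0
```

Run:
```python
from h import *
p,W=cloud('scene'); save('s1',cv2.resize(p[130:390,200:420],None,fx=2.2,fy=2.2))
s=env.sense(); print(s['clock'],s['tcp_pos'])
```

```text
2.15 [ 0.56896479 -0.0995005   0.13200183]
```

View pics/s1.png

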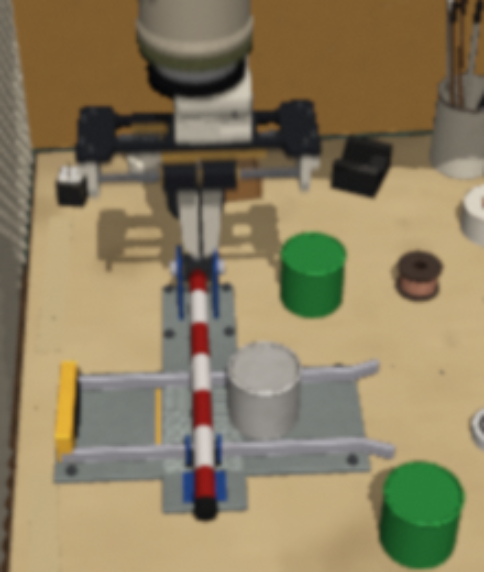

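The shut fingers are above the hinge, between the bar and the counterweight (crop pixel about (200,260)). The bar is still lowered and the tin still stands in front of it. Now I push towards -y.

>>> {"api": "jog_arm", "payload": {"delta_pos": [[0,0,0],[0,-0.012,0],[0,-0.024,0],[-0.001,-0.036,0],[-0.001,-0.048,0],[-0.002,-0.06,0],[-0.002,-0.07,0],[-0.003,-0.08,0]], "turn": [[0,0,0],[0,0,0],[0,0,0],[0,0,0],[0,0,0],[0,0,0],[0,0,0],[0,0,0]], "jaw": [0,0,0,0,0,0,0,0]}}

```text
clock: 2.82
tcp_pos: [0.5716, -0.1819, 0.1429]
tool_rot: [[0.035, 0.999, 0.004], [0.999, -0.035, -0.001], [-0.001, 0.004, -1.0]]
contact_force: [1.6, 3.2, -0.3]
gripper_width: 0.0004
finger_force: 1.4
```

Contact at about 3 N. I keep pushing past the balance point.

>>> {"api": "jog_arm", "payload": {"delta_pos": [[0,-0.008,0],[0,-0.016,0],[-0.001,-0.024,0],[-0.001,-0.032,0],[-0.001,-0.04,0],[-0.002,-0.048,0],[-0.002,-0.056,0],[-0.002,-0.062,0]], "turn": [[0,0,0],[0,0,0],[0,0,0],[0,0,0],[0,0,0],[0,0,0],[0,0,0],[0,0,0]], "jaw": [0,0,0,0,0,0,0,0]}}

```text
clock: 3.48
tcp_pos: [0.568, -0.2434, 0.1406]
tool_rot: [[0.035, 0.999, -0.0], [0.999, -0.035, -0.0], [-0.0, -0.0, -1.0]]
contact_force: [-0.8, -0.1, 1.0]
gripper_width: 0.0005
finger_force: 0.0
```

>>> {"api": "jog_arm", "payload": {"delta_pos": [[0,-0.008,0],[0,-0.016,0],[0,-0.024,0],[0,-0.03,0],[0,-0.03,0],[0,-0.03,0],[0,-0.03,0],[0,-0.03,0]], "turn": [[0,0,0],[0,0,0],[0,0,0],[0,0,0],[0,0,0],[0,0,0],[0,0,0],[0,0,0]], "jaw": [0,0,0,0,0,0,0,0]}}

```text
clock: 4.15
tcp_pos: [0.5683, -0.2719, 0.1406]
tool_rot: [[0.034, 0.999, -0.0], [0.999, -0.034, 0.0], [0.0, -0.0, -1.0]]
contact_force: [-0.4, -1.1, -0.5]
gripper_width: 0.0007
finger_force: 0.0
```

Run:
```python
from h import *
p,W=cloud('scene'); save('s2',p[60:390,180:520])
s=env.sense(); print(s['clock'],s['tcp_pos'],s['contact_force'])
```

```text
4.2 [ 0.56822735 -0.27187961  0.14062268] [-0.20799282  0.14862883  0.92859819]
```

View pics/s2.png

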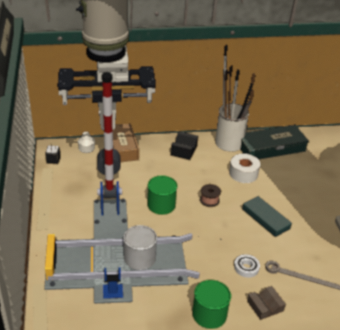

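The bar is upright at crop (108,130) with its weight down. The tin is still at crop (140,250), in front of the gate. I go round towards the robot and come in behind the tin.

>>> {"api": "jog_arm", "payload": {"delta_pos": [[-0.037,0,0.015],[-0.074,0,0.03],[-0.11,0,0.045],[-0.135,0.01,0.05],[-0.14,0.048,0.05],[-0.14,0.086,0.05],[-0.14,0.124,0.05],[-0.14,0.162,0.05]], "turn": [[0,0,0],[0,0,0],[0,0,0],[0,0,0],[0,0,0],[0,0,0],[0,0,0],[0,0,0]], "jaw": [0,0,0,0,0,0,0,0]}}

```text
clock: 4.87
tcp_pos: [0.4277, -0.1088, 0.1909]
tool_rot: [[0.036, 0.999, 0.001], [0.999, -0.036, -0.0], [-0.0, 0.001, -1.0]]
contact_force: [1.3, 0.3, 0.7]
gripper_width: 0.0004
finger_force: 0.0
```

>>> {"api": "jog_arm", "payload": {"delta_pos": [[0,0.038,0],[0,0.076,0],[0.005,0.088,-0.03],[0.01,0.088,-0.06],[0.014,0.088,-0.09],[0.014,0.088,-0.12],[0.014,0.088,-0.14],[0.014,0.088,-0.15]], "turn": [[0,0,0],[0,0,0],[0,0,0],[0,0,0],[0,0,0],[0,0,0],[0,0,0],[0,0,0]], "jaw": [0,0,0,0,0,0,0,0]}}

```text
clock: 5.53
tcp_pos: [0.4398, -0.0215, 0.0376]
tool_rot: [[0.034, 0.999, -0.004], [0.999, -0.034, 0.001], [0.001, -0.004, -1.0]]
contact_force: [-1.1, 1.0, 0.0]
gripper_width: 0.0005
finger_force: 0.0
```

Run:
```python
from h import *
p,W=cloud('scene'); save('s3',cv2.resize(p[60:390,180:480],None,fx=1.8,fy=1.8))
s=env.sense(); print(s['clock'],s['tcp_pos'],s['contact_force'])
```

```text
5.5833 [ 0.43951511 -0.02156772  0.0370409 ] [-1.90083747  0.12776763 -1.58003904]
```

View pics/s3.png

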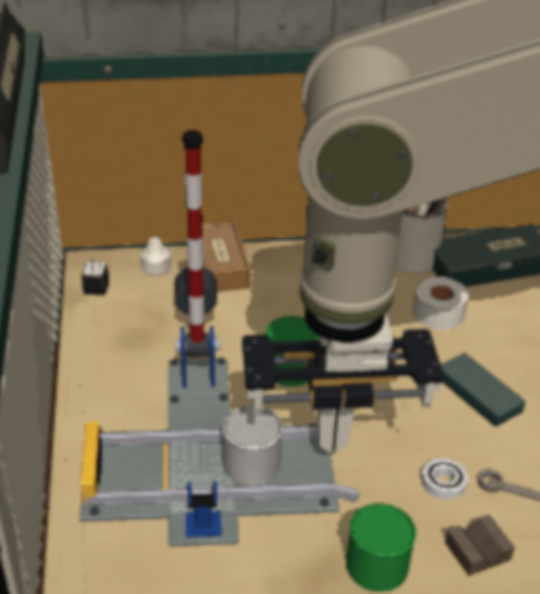

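The bar stands raised on its own at crop (193,240), the tin is at crop (250,445), and the shut fingers are behind it at crop (335,420). Now I push along the lane.

>>> {"api": "jog_arm", "payload": {"delta_pos": [[0.012,0,-0.003],[0.022,-0.001,-0.003],[0.032,-0.001,-0.003],[0.042,-0.001,-0.003],[0.052,-0.002,-0.003],[0.062,-0.002,-0.003],[0.071,-0.002,-0.003],[0.08,-0.003,-0.003]], "turn": [[0,0,0],[0,0,0],[0,0,0],[0,0,0],[0,0,0],[0,0,0],[0,0,0],[0,0,0]], "jaw": [0,0,0,0,0,0,0,0]}}

```text
clock: 6.25
tcp_pos: [0.5235, -0.0253, 0.0391]
tool_rot: [[0.034, 0.999, 0.001], [0.999, -0.034, -0.0], [-0.0, 0.001, -1.0]]
contact_force: [-3.1, 0.7, 1.1]
gripper_width: 0.0007
finger_force: 1.1
```

>>> {"api": "jog_arm", "payload": {"delta_pos": [[0.009,0,0],[0.018,0,0],[0.027,-0.001,0],[0.036,-0.001,0],[0.044,-0.001,0],[0.052,-0.002,0],[0.06,-0.002,0],[0.067,-0.002,0]], "turn": [[0,0,0],[0,0,0],[0,0,0],[0,0,0],[0,0,0],[0,0,0],[0,0,0],[0,0,0]], "jaw": [0,0,0,0,0,0,0,0]}}

```text
clock: 6.92
tcp_pos: [0.5901, -0.0273, 0.0381]
tool_rot: [[0.035, 0.999, 0.0], [0.999, -0.035, -0.0], [-0.0, 0.0, -1.0]]
contact_force: [-2.8, -0.3, 2.3]
gripper_width: 0.0005
finger_force: 1.5
```

Run:
```python
from h import *
p,W=cloud('scene'); save('s4',cv2.resize(p[60:390,180:480],None,fx=1.8,fy=1.8))
s=env.sense(); print(s['clock'],s['tcp_pos'],s['contact_force'])
```

```text
6.9667 [ 0.59116628 -0.02736692  0.03817759] [-0.94228516  0.18487729  0.70431178]
```

View pics/s4.png

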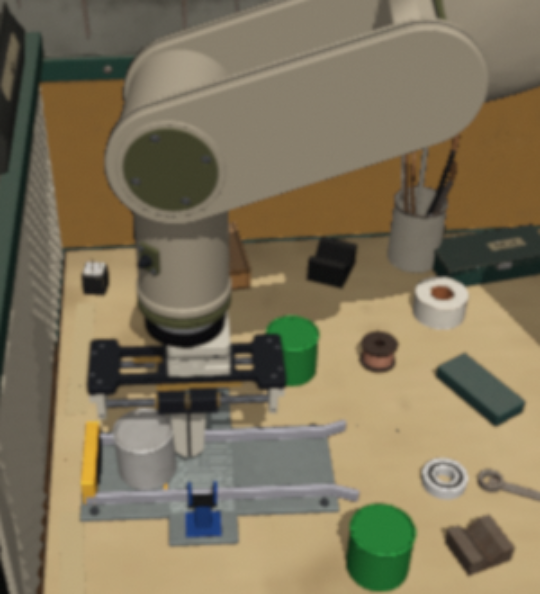

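The tin (crop (147,455)) is about 10 mm short of the yellow stop (crop (92,460)). I finish slowly.

>>> {"api": "jog_arm", "payload": {"delta_pos": [[0.002,0,0],[0.004,0,0],[0.006,0,0],[0.008,0,0],[0.01,0,0],[0.011,0,0],[0.012,-0.001,0],[0.012,-0.001,0]], "turn": [[0,0,0],[0,0,0],[0,0,0],[0,0,0],[0,0,0],[0,0,0],[0,0,0],[0,0,0]], "jaw": [0,0,0,0,0,0,0,0]}}

```text
clock: 7.63
tcp_pos: [0.6014, -0.0284, 0.0377]
tool_rot: [[0.035, 0.999, 0.0], [0.999, -0.035, -0.0], [-0.0, 0.0, -1.0]]
contact_force: [-1.0, 0.2, 1.3]
gripper_width: 0.0003
finger_force: 0.8
```

>>> {"api": "jog_arm", "payload": {"delta_pos": [[0.001,0,0],[0.002,0,0],[0.003,0,0],[0.004,0,0],[0.004,0,0],[0.004,0,0],[0.004,0,0],[0.004,0,0]], "turn": [[0,0,0],[0,0,0],[0,0,0],[0,0,0],[0,0,0],[0,0,0],[0,0,0],[0,0,0]], "jaw": [0,0,0,0,0,0,0,0]}}

```text
clock: 8.3
tcp_pos: [0.6052, -0.0283, 0.0376]
tool_rot: [[0.035, 0.999, 0.0], [0.999, -0.035, 0.0], [0.0, 0.0, -1.0]]
contact_force: [-0.8, -0.4, -1.0]
gripper_width: 0.0005
finger_force: 0.4
```

>>> {"api": "jog_arm", "payload": {"delta_pos": [[0.001,0,0],[0.002,0,0],[0.003,0,0],[0.004,0,0],[0.004,0,0],[0.004,0,0],[0.004,0,0],[0.004,0,0]], "turn": [[0,0,0],[0,0,0],[0,0,0],[0,0,0],[0,0,0],[0,0,0],[0,0,0],[0,0,0]], "jaw": [0,0,0,0,0,0,0,0]}}

```text
clock: 8.97
tcp_pos: [0.6079, -0.0282, 0.0376]
tool_rot: [[0.034, 0.999, -0.003], [0.999, -0.034, 0.0], [0.0, -0.003, -1.0]]
contact_force: [-9.8, 0.2, 7.3]
gripper_width: 0.0005
finger_force: 5.0
```

Run:
```python
from h import *
p,W=cloud('scene'); save('s5',cv2.resize(p[260:370,200:340],None,fx=4,fy=4))
s=env.sense(); print(s['clock'],s['tcp_pos'],s['contact_force'])
```

```text
9.0167 [ 0.60792943 -0.02816533  0.03757109] [-9.98074589  0.60209417  6.88902641]
```

View pics/s5.png

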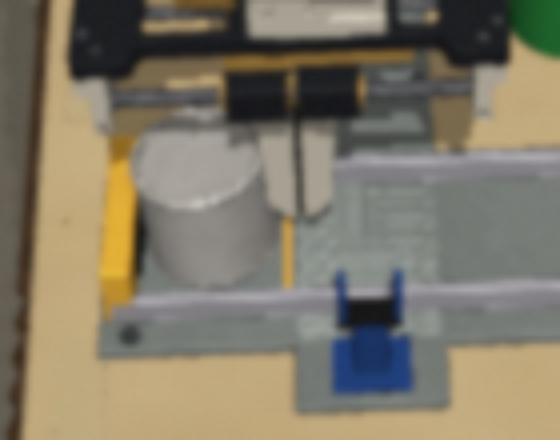

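The force has risen to 10 N, so the tin (crop (205,205)) is against the yellow stop (crop (120,220)), standing upright. I back off slowly and check.

>>> {"api": "jog_arm", "payload": {"delta_pos": [[-0.004,0,0],[-0.01,0,0],[-0.025,0.001,0],[-0.05,0.002,0],[-0.075,0.003,0],[-0.1,0.003,0],[-0.12,0.004,0.01],[-0.14,0.004,0.03]], "turn": [[0,0,0],[0,0,0],[0,0,0],[0,0,0],[0,0,0],[0,0,0],[0,0,0],[0,0,0]], "jaw": [0,0,0,0,0,0,0,0]}}

```text
clock: 9.68
tcp_pos: [0.4657, -0.0238, 0.0652]
tool_rot: [[0.035, 0.999, -0.004], [0.999, -0.035, 0.001], [0.001, -0.004, -1.0]]
contact_force: [0.1, -0.1, -0.4]
gripper_width: 0.0005
finger_force: 0.0
```

>>> {"api": "jog_arm", "payload": {"delta_pos": [[0,0,0],[0,0,0],[0,0,0],[0,0,0],[0,0,0],[0,0,0],[0,0,0],[0,0,0]], "turn": [[0,0,0],[0,0,0],[0,0,0],[0,0,0],[0,0,0],[0,0,0],[0,0,0],[0,0,0]], "jaw": [0,0,0,0,0,0,0,0]}}

```text
clock: 10.35
tcp_pos: [0.4691, -0.0242, 0.0672]
tool_rot: [[0.035, 0.999, -0.001], [0.999, -0.035, 0.0], [0.0, -0.001, -1.0]]
contact_force: [-0.5, 1.0, -0.2]
gripper_width: 0.0007
finger_force: 0.0
```

Run:
```python
from h import *
p,W=cloud('scene'); save('s6',cv2.resize(p[60:390,180:480],None,fx=1.8,fy=1.8))
```

```text
(no output)
```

View pics/s6.png

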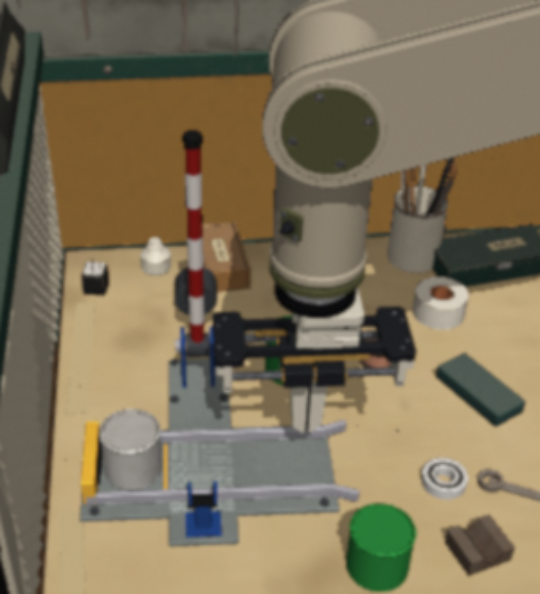

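The bar is upright (crop (193,240)), and the tin stands against the yellow stop (crop (130,450)) with the fingers clear of it. I hand the job in.

```bash
python3 -c "
from plant import job
print(job.hand_in())"
```

```text
the job is handed in; nothing more can be done
None
```

The job is handed in: in the last picture the barrier stood raised on its own and the tin stood upright against the yellow end stop, with nothing picked up and no bystander touched; the hand-in returned no verdict.

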